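# Snap the climate logger back onto the eye of its stand

### The job

The temperature and humidity logger has been read out in its cradle: lift it out and put it back in its place on the small stand, by pressing the sprung gate of its snap hook gently against the front of the steel eye until the eye passes inside and the gate springs shut behind it. The eye may not be forced, and the logger may not be dropped: lower it until the eye carries it before letting go, so that it hangs quietly from the eye, and leave the other things on the bench where they are.

Things in the scene. Friction and masses are not known exactly. Their poses are not given: they have to be found in the camera images.
- logger_grip (a point): Centre of the orange ribbed block crowning the logger's snap hook: hold the logger here from above. Block 34 x 12 x 24 mm (x, y, z), gripped across y. Axes: x to the hook's gate side, y across its thickness, z up. The logger is one rigid piece of 110 to 180 g, 153 mm high: hook on top, white case 56 x 24 x 70 mm below; the case's underside is 141 mm below this point.
- logger_seat (a point): Top of the inside of the hook, under its bow, where the eye's bar lies when the logger hangs from it; 15 mm below the centre of the grip block, 3 mm below the block's underside. It slopes 23 degrees to -x and +x. The hook is of 9 mm round orange bar, 40 mm wide, in the x-z plane; its back bar's inner face is at x = -11 mm: a bar pressed in 20 mm from first touch of the gate is under this point, at 28 mm it strikes the back bar.
- gate_end (a point): Free upper end of the closed gate, on the hook (it does not swing with the gate): 14 mm to +x of the grip's centre and 31 mm below it. The gate, a 6.4 mm steel bar, runs from here 26 mm straight down to its pivot. The hook's rounded nose begins 1 mm above and reaches up to the bow, x = +10 to +19 mm from the grip's centre. Axes as for the grip.
- gate (a joint): Angle of the hook's sprung gate: 0 closed; its free end swings inward only (to the hook's -x), stop at 0.95 rad, and springs back. Pressed near its end it takes 4 N at first, 6 to 9 N wide open, and more lower down. A bar pressed on it 3 to 6 mm below gate_end passes it after 17 to 21 mm of push from first touch; lower it jams and must slide up the gate as the hook is sunk, still pushing.
- holder: Blue boss clamp, about 30 x 34 x 34 mm with black thumbscrews, on the stand's post; on its front a swivel head, from which a 10 mm rod leads to the eye, a steel ring lying flat, at its end. Origin on the post's axis at the swivel's height, 165 to 205 mm up. Its x axis points from the ring to the post: the hook, its x axis alike, is pressed on the front of the ring along +x.
- eye_zone (a point): Mark fixed to the clamp, 132 mm in front of the post at the swivel's height; axes as the holder's. The front bar of the ring (6 mm round bar, 50 mm outside diameter) is near it at y = 0, but reach and slope of the rod were set by hand and are not measured: up to 15 mm off along x and 11 mm along z; find it by feel. The eye holds fast; it may take no more than 18 N from the logger.
- stand: Retort stand, fixed: grey foot plate 200 x 120 x 8 mm, steel post 12 mm thick, 258 mm high. Origin at the foot of the post on the table; the plate reaches 168 mm to -x and 32 mm to +x of it.
- cradle: Grey read-out cradle, fixed: foot plate 112 x 74 x 6 mm; pocket walls, 34 mm high, round the lower case of the logger with 1.5 mm play all round. Origin under its middle on the table. The logger stands upright in it with the same axes; lift it straight up 45 mm or more to clear it.
- beaker: Empty glass beaker, 60 mm across, 75 mm high; origin at its underside. Bystander.
- reagent: Amber jar with blue cap, 52 mm across, 85 mm high; origin at its underside. Bystander.
- wash: White wash bottle with red cap, 54 mm across, 140 mm high; origin at its underside. Bystander.
- weight: Brass 200 g check weight with knob, 38 mm across, 62 mm high; origin at its underside. Bystander.
- tweezers: Steel tweezers lying flat, 128 x 12 x 9 mm; origin at the middle of the underside. Bystander.
- marker: White marker pen with black cap, 133 mm long, 14 mm thick, lying; origin at the middle of the underside. Bystander.
- dish: Shallow glass dish, 90 mm across, 16 mm high; origin at its underside. Bystander.

How it is judged:
On the way, in this order (a step that is already met when the one before it is completed fails the run):
1. the logger has been lifted out of the cradle, upright (z of logger_grip in the frame of cradle above 0.19 m and angle between logger_grip's own z axis and vertical below 0.35 rad and contact force between the fingers and logger above 0.1 N), for 0.2 s.
2. the eye presses the gate of the hook inward (value of joint gate above 0.35 rad and contact force between logger and holder above 1 N and contact force between the fingers and logger above 0.1 N), for 0.05 s.
3. the eye is inside the hook, the gate has sprung shut and the eye carries the logger, which is still held (value of joint gate below 0.1 rad and contact force between logger and holder above 0.3 N and contact force between the fingers and logger above 0.1 N and x of logger_seat in the frame of holder between -0.16 and -0.104 m and y of logger_seat in the frame of holder between -0.013 and 0.013 m and z of logger_seat in the frame of holder between -0.011 and 0.021 m), for 0.1 s.
At the end, for the whole second after the job is handed in: The logger hangs by its bow from the front of the eye: seat point -11 to +21 mm above the swivel, 104-160 mm in front of the post, within 13 mm of the rod's line; gate shut (< 0.1 rad), within 0.2 rad of upright, at rest (< 0.03 m/s), carried by the eye (> 0.5 N), released (value of joint gate below 0.1 rad and contact force between logger and holder above 0.5 N and x of logger_seat in the frame of holder between -0.16 and -0.104 m and y of logger_seat in the frame of holder between -0.013 and 0.013 m and z of logger_seat in the frame of holder between -0.011 and 0.021 m and angle between logger_grip's own z axis and vertical below 0.2 rad and linear speed of logger below 0.03 m/s and not (contact force between the fingers and logger above 0.1 N)); the robot touches nothing.
It fails at once if the logger presses on the eye, its rod or the clamp with more than 18 N (contact force between logger and holder above 18 N).
It fails at once if the logger is let fall: it moves faster than 0.25 m/s while not held (not (contact force between the fingers and logger above 0.1 N) and linear speed of logger above 0.25 m/s).
It fails at once if another thing on the bench is moved more than 20 mm (distance of any of beaker, reagent, wash, weight, tweezers, marker, dish from where it was at the start of the episode above 0.02 m).
It also fails if it takes over 67 s, if anything falls off the work surface, if the arm or the gripper's body presses on something with over 40 N, if the wrist force passes 120 N, or if a joint passes its speed limit or range.

### The arm

A 7-joint arm with a two-finger parallel gripper is mounted at the origin on the work surface. World frame = base frame: x ahead of the robot, y to its left, z up, the work surface at z = 0. Lengths are in m, angles in rad, forces in N, time in s.
With the tool pointing down it reaches from about 0.4 to 0.875 m from the base axis. Payload 19.3 kg.
Tool frame: the origin (TCP) lies at the very end of the fingers, on their centre line; the grasp point (between the pads) lies 19 mm behind it; z points along the fingers, y is the direction in which the jaws open and shut (so a half turn about z gives the same grasp; the last joint's range is limited). The gripper opens to 85 mm and grips with 20 to 120 N. Pads are 22 mm wide; open, the fingers measure 114 mm over their backs; the gripper's body (76 mm by 85 mm) begins 54 mm behind the grasp point. The pads swing forward as they close: fully open they stand 13 mm farther back than shut.
Start: joints at [1.185, 0.521, -0.036, 1.599, 0.021, 1.021, -0.113], TCP at [0.194, -0.594, 0.231] pointing down, gripper open.
Joint ranges: [-2.91, 2.91], [-0.3, 2.13], [-1.5, 1.42], [0.17, 2.43], [-1.26, 4.41], [0.16, 1.93], [-2.52, 2.52]. Speed limits (rad/s): [1.89, 1.89, 2.39, 2.39, 3.01, 3.01, 3.01].

### API

Orientations are given as [roll, pitch, yaw] about the fixed x, y, z axes, in that order (R = Rz(yaw) Ry(pitch) Rx(roll)).
In Python, from workcell import bot gives the robot as it stands.
- The arm moves only by the tool carry_out, never from a script. Its argument "targets" is a list of rows, each a list of 7 numbers: the shift along the tool's x, y, z in mm, then the turn, a rotation vector about the tool's x, y, z in units of 6 degrees (1.0 is 6 degrees), then the closure in counts, from 0 (fully open) to 255 (shut). A call has 1 to 5 rows; each row shifts and turns the commanded pose from where the row before left it, along the tool's axes as they then stand; what a row does not reach is not made up. A row lasts 1/12 s, in which the tool goes at most 41.7 mm and 7.16 degrees, less where a joint would pass 70% of its speed; a pose out of reach is approached as far as the arm can. A call is refused whole if a number of a shift passes 41.7 or a number of a turn 1, either way. A call with a gripper value outside its range is refused whole. The fingers move at their own pace and stop on an object; "force" is the grip in N (left out, the last holds). Time passes only in rows, so rows that do not move let the fingers close. It gives the time, the measured TCP pose, the force and the opening at its end, in the units of the state.
- bot.observe(): the state, without advancing time (a new reading comes with each control period).
- bot.grab_frame(name): name is "side" or "top"; returns a dict with "color" (480x640x3 uint8, red, green, blue), "z_map" (480x640 float32, m along the optical axis (not along the pixel's ray), 0 where there is no reading), "K" (3x3 intrinsics, pixels), "cam_to_world" (4x4, takes a point from camera to world coordinates). Camera axes: x right, y down, z forward; pixel columns grow to the right and rows downward; lengths in m; the calibration is good to about 2 mm. A picture is of the moment at which its call begins.
- bot.job_done(): hands the job in, once; it reports no verdict.
The state is a dict: "clock": time; "qpos": joint angles; "qd": joint speeds; "joint_efforts": joint torques, N m; "position": TCP position; "tool_rot": TCP orientation; "force": force on the tool from outside, world axes, zero at the start; "moment": the same for the moment, N m; "grip_width": finger opening in m.
Only numpy, scipy, OpenCV 4.12 (cv2) and the standard library are available. Lean on these libraries where they do the work, as an engineer would, in place of code of your own. Each camera call takes 0.05 s, during which the arm holds its last target. There are 200 camera calls.

## Working session

There is one attempt and no reset: what is moved stays moved. The work goes in short steps, Python scripts to look and compute and a tool call to move; the robot and the scene stay as the last step left them, time stands still between calls to the robot, and variables do not carry over. Pictures are saved under pics/ and viewed, about 8 in all and at most 12, crops included, and the job is handed in when it is done.

Besides the shell and the picture viewer there is one more tool, called by a JSON object that holds its "fn" and its "kwargs". carry_out: Moves the arm, as the interface text tells. Its arguments: {"type":"object","properties":{"targets":{"type":"array","items":{"type":"array","items":{"type":"number"}}},"force":{"type":"number"}},"required":["targets"]}

```bash
mkdir -p pics; ls; cat > h.py <<'E'
import numpy as np, cv2
from workcell import bot
def grab(n,tag):
    f=bot.grab_frame(n); np.savez(f'pics/{tag}.npz',**f); cv2.imwrite(f'pics/{tag}.png',f['color'][:,:,::-1]); return f
def cloud(f):
    z=f['z_map']; K=f['K']; v,u=np.indices(z.shape)
    P=np.stack([(u-K[0,2])/K[0,0]*z,(v-K[1,2])/K[1,1]*z,z],-1)
    T=f['cam_to_world']; W=P@T[:3,:3].T+T[:3,3]; W[z==0]=np.nan; return W
E
python3 - <<'E'
from h import *
for n in('side','top'):
    f=grab(n,n+'0'); print(n,f['K'].tolist(),np.round(f['cam_to_world'],3).tolist())
print(bot.observe())
E
```

```text
pics
side [[546.8345619332753, 0.0, 317.3205553792041], [0.0, 546.8345619332753, 241.3957378116162], [0.0, 0.0, 1.0]] [[-0.995, -0.072, 0.072, 0.518], [-0.101, 0.683, -0.723, 0.906], [0.003, -0.727, -0.687, 0.903], [0.0, 0.0, 0.0, 1.0]]
top [[481.80180383348454, 0.0, 323.51560036911826], [0.0, 481.80180383348454, 243.75209103194948], [0.0, 0.0, 1.0]] [[-0.026, -0.988, 0.15, 0.447], [-1.0, 0.023, -0.018, 0.097], [0.014, -0.15, -0.989, 1.117], [0.0, 0.0, 0.0, 1.0]]
{'clock': 0.1, 'qpos': array([ 1.18480579,  0.52195865, -0.03634393,  1.59994438,  0.02120297,
        1.02110472, -0.11279818]), 'qd': array([ 0.0004347 , -0.00167115,  0.00031853, -0.00100934, -0.00050425,
        0.0001022 , -0.00107409]), 'joint_efforts': array([ 4.74570435e-03, -9.28490353e+01,  1.98455192e+00, -3.70532370e+01,
        1.80281710e-02,  5.30918391e-03,  1.78272535e-05]), 'position': array([ 0.19398696, -0.59381438,  0.23078283]), 'tool_rot': array([-3.14056475e+00,  6.64908041e-05,  3.15797152e-01]), 'force': array([ 0.12404403, -1.07422796, -0.07359002]), 'moment': array([-0.0056484 ,  0.02209848, -0.04109685]), 'grip_width': 0.0853133803910101}
```

View pics/side0.png

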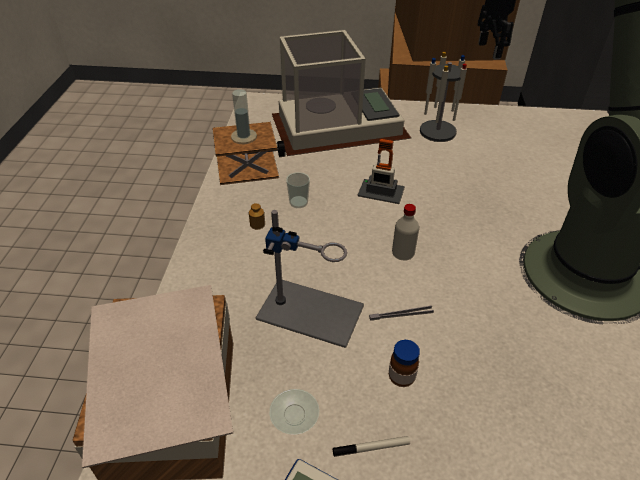

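View pics/top0.png

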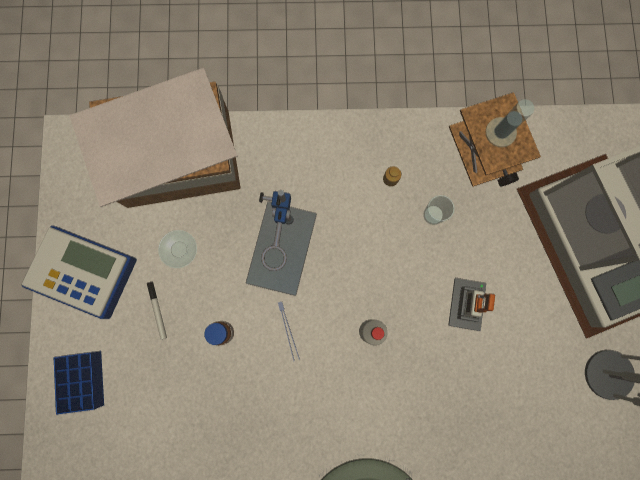

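The side view shows the logger in its cradle at about (383,180), and the stand's ring at (333,252) with the clamp at (280,240). In the top view the logger is at (480,302), the ring at (273,258) and the clamp at (281,203).

```bash
python3 - <<'E'
from h import *
T=dict(np.load('pics/top0.npz')); S=dict(np.load('pics/side0.npz'))
def c(f,x0,y0,x1,y1,s): return cv2.resize(f['color'][y0:y1,x0:x1,::-1],None,fx=s,fy=s,interpolation=cv2.INTER_CUBIC)
m=np.zeros((600,800,3),np.uint8)
a=c(T,435,265,510,340,4);m[:300,:300]=a
a=c(T,235,180,325,300,2.5);m[300:600,:225]=a
a=c(S,345,130,415,205,4);m[:300,400:680]=a
a=c(S,250,200,370,320,2.5);m[300:600,400:700]=a
cv2.imwrite('pics/m1.png',m)
for n,f,box in(('top',T,(440,265,510,340)),('side',S,(350,130,415,205))):
    W=cloud(f); C=f['color'].astype(int); hsv=cv2.cvtColor(f['color'],cv2.COLOR_RGB2HSV)
    x0,y0,x1,y1=box; B=np.zeros(W.shape[:2],bool); B[y0:y1,x0:x1]=1
    o=B&(hsv[...,0]<18)&(hsv[...,1]>140)&(hsv[...,2]>70)&(W[...,2]>.1)
    p=W[o]; print(n,'orange',len(p),p.min(0),p.max(0))
    for lo in np.arange(.08,.2,.01):
        q=p[(p[:,2]>lo)&(p[:,2]<=lo+.01)]
        if len(q): print(round(lo,3),len(q),q.mean(0).round(4),q.min(0).round(4),q.max(0).round(4))
    top=p[p[:,2]>p[:,2].max()-.006]
    print('rect',cv2.minAreaRect((top[:,:2]*1000).astype(np.float32)))
# cradle plate z~6mm in top view, gray
W=cloud(T); B=np.zeros(W.shape[:2],bool); B[265:340,435:510]=1
q=W[B&(W[...,2]>.003)&(W[...,2]<.012)&(cv2.cvtColor(T['color'],cv2.COLOR_RGB2GRAY)<95)]
print('cradle',len(q),cv2.minAreaRect((q[:,:2]*1000).astype(np.float32)))
B[:]=0;B[195:300,235:325]=1
G=cv2.cvtColor(T['color'],cv2.COLOR_RGB2GRAY)
q=W[B&(W[...,2]>.002)&(W[...,2]<.014)&(G<110)]
print('plate',len(q),cv2.minAreaRect((q[:,:2]*1000).astype(np.float32)))
for n,f,box in(('top',T,(235,180,325,300)),('side',S,(250,200,370,320))):
    W=cloud(f); hsv=cv2.cvtColor(f['color'],cv2.COLOR_RGB2HSV); x0,y0,x1,y1=box; B=np.zeros(W.shape[:2],bool); B[y0:y1,x0:x1]=1
    b=W[B&(hsv[...,0]>105)&(hsv[...,0]<125)&(hsv[...,1]>140)&(W[...,2]>.1)]
    print(n,'blue',len(b),np.median(b,0),b.min(0),b.max(0))
    r=W[B&(W[...,2]>.12)&(hsv[...,1]<100)]
    print('grey high',len(r),r.min(0),r.max(0)); np.save(f'pics/r_{n}.npy',r)
E
```

```text
top orange 106 [ 0.45046434 -0.25597352  0.10132289] [ 0.48355235 -0.24144311  0.16483255]
0.1 3 [ 0.4564 -0.2434  0.1028] [ 0.4551 -0.2448  0.1013] [ 0.4571 -0.2415  0.1052]
0.12 2 [ 0.4506 -0.2441  0.1272] [ 0.4505 -0.2446  0.1256] [ 0.4506 -0.2436  0.1287]
0.13 4 [ 0.452  -0.2438  0.1328] [ 0.4505 -0.2459  0.1308] [ 0.4526 -0.2414  0.1372]
0.14 2 [ 0.4523 -0.2443  0.1445] [ 0.4523 -0.2446  0.1423] [ 0.4524 -0.2441  0.1466]
0.15 38 [ 0.4662 -0.2483  0.1589] [ 0.452  -0.256   0.1524] [ 0.4836 -0.2428  0.16  ]
0.16 57 [ 0.4684 -0.2488  0.1618] [ 0.452  -0.2554  0.16  ] [ 0.4833 -0.242   0.1648]
rect ((467.8385314941406, -248.4668426513672), (11.352348327636719, 32.31052780151367), 79.71016693115234)
side orange 58 [ 0.40403203 -0.2549265   0.10622221] [ 0.48129043 -0.03130278  0.16582746]
0.1 1 [ 0.4471 -0.2398  0.1062] [ 0.4471 -0.2398  0.1062] [ 0.4471 -0.2398  0.1062]
0.11 1 [ 0.4476 -0.237   0.1112] [ 0.4476 -0.237   0.1112] [ 0.4476 -0.237   0.1112]
0.12 2 [ 0.4789 -0.2495  0.1258] [ 0.4765 -0.2498  0.1243] [ 0.4813 -0.2493  0.1273]
0.13 6 [ 0.4558 -0.2428  0.137 ] [ 0.4471 -0.2
[... 324 characters left out ...]
6.7740478515625), (13.524177551269531, 30.61098289489746), 80.16358184814453)
cradle 250 ((467.6141357421875, -248.55941772460938), (73.28529357910156, 109.19482421875), 78.51466369628906)
plate 3662 ((611.43115234375, 181.17385864257812), (131.5107421875, 200.82949829101562), 74.94794464111328)
top blue 42 [0.6436943  0.15781635 0.2022933 ] [0.63254222 0.1491803  0.19791328] [0.67119365 0.172507   0.2098925 ]
grey high 707 [0.53909511 0.14344912 0.1750367 ] [0.69131454 0.20445377 0.26209136]
side blue 380 [0.66213922 0.17351512 0.20384941] [0.62853244 0.14758601 0.17814947] [0.68836036 0.18323182 0.22527819]
grey high 809 [0.53634631 0.14701517 0.12100082] [0.68971196 0.20609505 0.26054488]
```

View pics/m1.png

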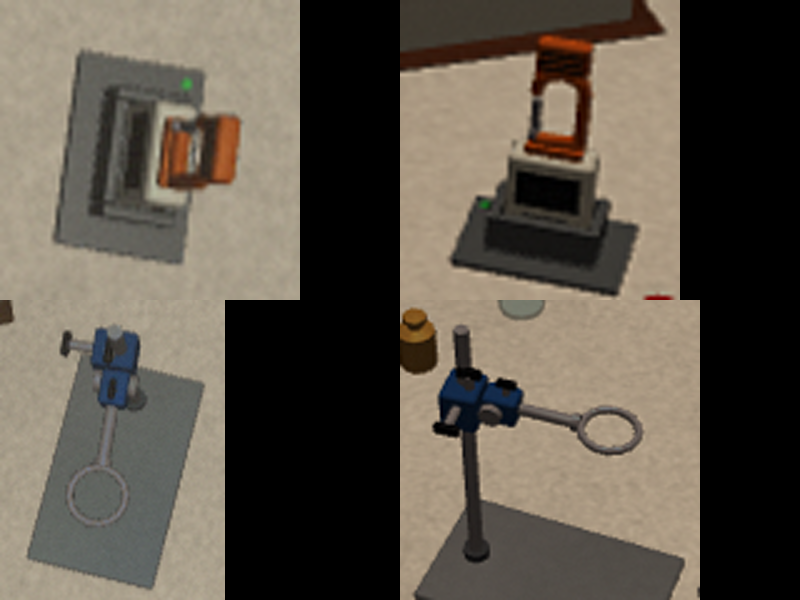

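The crops show the gate on the logger's world +x side (left bar in the side crop). The ring lies flat with its rod leading back to the post. Next I'll fit the ring and post.

```bash
python3 - <<'E'
from h import *
from scipy.optimize import least_squares
for n in('top','side'):
    r=np.load(f'pics/r_{n}.npy')
    post=r[(r[:,2]>.225)]; print(n,'post top',len(post),post.mean(0),post.min(0),post.max(0))
    lowp=r[(r[:,2]>.122)&(r[:,2]<.165)&(r[:,0]>.64)]; print('low post',len(lowp),lowp.mean(0) if len(lowp) else '')
    q=r[(r[:,0]<.595)&(r[:,2]>.165)&(r[:,2]<.225)]
    f=lambda p:np.hypot(q[:,0]-p[0],q[:,1]-p[1])-p[2]
    s=least_squares(f,[.56,.17,.022],loss='soft_l1',f_scale=.002); print('ring',s.x,len(q),np.abs(s.fun).mean())
    A=np.c_[q[:,:2]-s.x[:2],np.ones(len(q))]; k=np.linalg.lstsq(A,q[:,2],rcond=None)[0]; print('plane',k, 'res',np.std(q[:,2]-A@k))
    rod=r[(r[:,0]>.592)&(r[:,0]<.625)&(r[:,2]>.17)]; print('rod',len(rod),rod.mean(0), np.polyfit(rod[:,0],rod[:,1],1),np.polyfit(rod[:,0],rod[:,2],1))
E
```

```text
top post top 71 [0.67155387 0.15899816 0.24569034] [0.66048937 0.15241277 0.2250361 ] [0.67937942 0.16893674 0.26209136]
low post 0 
ring [0.56406286 0.17770805 0.02211839] 246 0.0019487872739634763
plane [0.08704666 0.00472157 0.18840502] res 0.001953552047243434
rod 88 [0.60888988 0.169731   0.19175972] [-0.18457249  0.28211532] [0.03203249 0.17225546]
side post top 126 [0.67011906 0.16240933 0.2432683 ] [0.65684964 0.15163521 0.22548954] [0.67724119 0.17050647 0.26054488]
low post 81 [0.67054843 0.16264653 0.14120473]
ring [0.56121481 0.17961763 0.02247671] 239 0.002080669798701297
plane [ 0.06934238 -0.00678994  0.18967295] res 0.0020491501270512
rod 89 [0.60838036 0.17221995 0.19282157] [-0.18693607  0.28594819] [0.03233011 0.17315256]
```

```bash
python3 - <<'E'
from h import *
Ws=[cloud(dict(np.load(f'pics/{n}0.npz'))).reshape(-1,3) for n in('top','side')]
W=np.vstack(Ws); W=W[np.isfinite(W).all(1)]
print('max z(mm) grid 5cm; rows y, cols x')
xs=np.arange(.0,.85,.05); print('      ',(xs*1000).astype(int))
for y in np.arange(-.75,.30,.05):
    print('%5d'%round(y*1000),[int(1000*W[(abs(W[:,1]-y-.025)<.025)&(abs(W[:,0]-x-.025)<.025)][:,2].max(initial=0)) for x in xs])
E
```

```text
max z(mm) grid 5cm; rows y, cols x
       [  0  50 100 150 200 250 300 350 400 450 500 550 600 650 700 750 800]
 -750 [9, 8, 9, 9, 8, 9, 7, 8, 8, 64, 60, 0, 0, 0, 0, 2, 7]
 -700 [8, 10, 9, 9, 346, 9, 9, 8, 8, 71, 72, 259, 260, 257, 0, 0, 8]
 -650 [8, 10, 8, 290, 377, 18, 234, 8, 68, 73, 72, 260, 259, 261, 261, 259, 9]
 -600 [8, 9, 9, 399, 398, 236, 237, 224, 70, 73, 71, 260, 80, 84, 257, 260, 8]
 -550 [9, 10, 9, 400, 386, 235, 237, 168, 68, 70, 260, 260, 0, 0, 261, 257, 8]
 -500 [8, 7, 8, 8, 8, 8, 10, 8, 8, 62, 259, 261, 260, 259, 260, 55, 6]
 -450 [9, 8, 9, 8, 8, 9, 8, 10, 8, 7, 7, 9, 259, 260, 261, 103, 6]
 -400 [8, 11, 9, 10, 9, 8, 8, 8, 9, 9, 8, 8, 8, 7, 77, 106, 108]
 -350 [8, 8, 8, 8, 8, 8, 8, 8, 8, 6, 7, 7, 7, 7, 76, 107, 236]
 -300 [10, 8, 8, 8, 8, 8, 7, 8, 80, 165, 37, 7, 8, 7, 105, 106, 236]
 -250 [8, 8, 9, 8, 8, 8, 7, 7, 160, 165, 39, 9, 7, 80, 74, 7, 104]
 -200 [9, 8, 7, 8, 8, 9, 9, 7, 7, 7, 7, 6, 79, 80, 80, 7, 7]
 -150 [17, 564, 8, 7, 8, 8, 7, 8, 8, 7, 7, 6, 7, 7, 7, 59, 8]
 -100 [17, 568, 17, 8, 7, 8, 7, 6, 6, 9, 6, 8, 6, 6, 46, 67, 8]
  -50 [439, 505, 348, 7, 9, 8, 7, 144, 145, 7, 7, 7, 6, 7, 7, 7, 7]
    0 [428, 420, 19, 8, 8, 8, 8, 91, 98, 7, 6, 8, 6, 7, 7, 7, 6]
   50 [368, 403, 17, 8, 7, 7, 7, 7, 7, 7, 7, 7, 7, 11, 7, 7, 7]
  100 [335, 18, 7, 7, 8, 7, 7, 15, 6, 10, 14, 15, 201, 209, 9, 8, 6]
  150 [8, 7, 6, 7, 7, 8, 13, 16, 14, 15, 191, 197, 220, 262, 13, 7, 7]
  200 [8, 8, 6, 7, 6, 7, 7, 6, 7, 7, 189, 192, 14, 204, 13, 7, 6]
  250 [7, 7, 7, 8, 7, 7, 7, 87, 89, 7, 13, 13, 6, 6, 154, 159, 159]
```

{"fn": "carry_out", "kwargs": {"targets": [[0, 0, -22, 0, 0, 0.97, 0], [0, 0, -22, 0, 0, 0.97, 0], [0, 0, -22, 0, 0, 0.97, 0], [0, 0, -22, 0, 0, 0.97, 0], [0, 0, -12, 0, 0, 0.97, 0]], "force": 80}}

```text
clock: 0.52
position: [0.1942, -0.5944, 0.3335]
tool_rot: [3.14, -0.001, -0.197]
force: [-0.8, -0.8, 0.6]
grip_width: 0.0855
```

{"fn": "carry_out", "kwargs": {"targets": [[16, -32, 0, 0, 0, 0, 0], [16, -32, 0, 0, 0, 0, 0], [16, -32, 0, 0, 0, 0, 0], [16, -32, 0, 0, 0, 0, 0], [16, -32, 0, 0, 0, 0, 0]]}}

```text
clock: 0.93
position: [0.3038, -0.4507, 0.3311]
tool_rot: [-3.141, 0.0, -0.192]
force: [1.0, -0.6, -0.2]
grip_width: 0.0851
```

{"fn": "carry_out", "kwargs": {"targets": [[16, -32, 0, 0, 0, 0, 0], [16, -32, 0, 0, 0, 0, 0], [16, -32, 0, 0, 0, 0, 0], [16, -32, 0, 0, 0, 0, 0], [16, -32, 0, 0, 0, 0, 0]]}}

```text
clock: 1.35
position: [0.4129, -0.3089, 0.3313]
tool_rot: [-3.142, 0.0, -0.192]
force: [0.7, -0.1, 0.4]
grip_width: 0.0854
```

{"fn": "carry_out", "kwargs": {"targets": [[20, -36, 0, 0, 0, 0, 0], [20, -36, 0, 0, 0, 0, 0], [0, 0, 25, 0, 0, 0, 0], [0, 0, 25, 0, 0, 0, 0], [0, 0, 0, 0, 0, 0, 0]]}}

```text
clock: 1.77
position: [0.4638, -0.2462, 0.2774]
tool_rot: [-3.14, 0.006, -0.191]
force: [0.1, 0.1, -0.8]
grip_width: 0.0854
```

{"fn": "carry_out", "kwargs": {"targets": [[3.5, 1.4, 30, 0, 0, 0, 0], [0, 0, 30, 0, 0, 0, 0], [0, 0, 30, 0, 0, 0, 0], [0, 0, 30, 0, 0, 0, 0], [0, 0, 19, 0, 0, 0, 0]]}}

```text
clock: 2.18
position: [0.4677, -0.2498, 0.1407]
tool_rot: [-3.141, 0.002, -0.193]
force: [0.3, -0.4, -0.1]
grip_width: 0.0854
```

```bash
python3 - <<'E'
from h import *
print(bot.observe()['position'])
m=np.zeros((480,760,3),np.uint8)
f=grab('side','s1'); m[:480,:380]=cv2.resize(f['color'][90:210,340:435,::-1],(380,480),interpolation=cv2.INTER_CUBIC)
f=grab('top','t1'); m[:480,380:]=cv2.resize(f['color'][240:360,430:525,::-1],(380,480),interpolation=cv2.INTER_CUBIC)
cv2.imwrite('pics/m2.png',m)
E
```

```text
[ 0.4676908  -0.24979819  0.14074897]
```

View pics/m2.png

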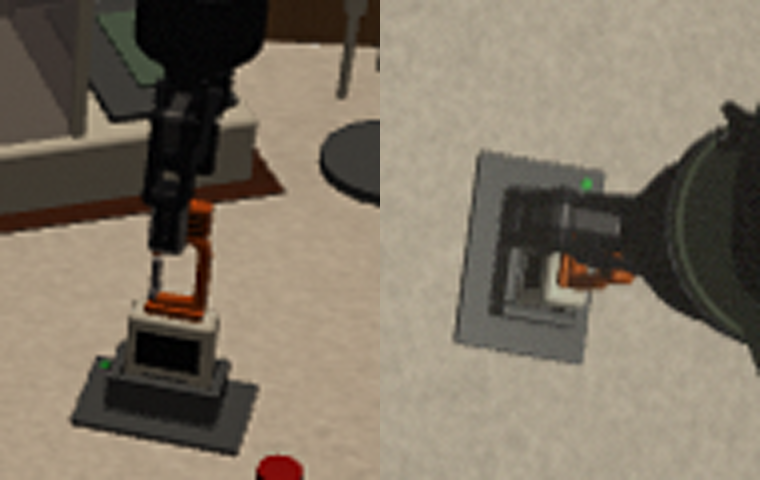

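The fingers straddle the block: near finger at (168,250) in the crop, and correcting for parallax puts the jaws on the block to within 1–2 mm. I'll sink 2 mm and close.

{"fn": "carry_out", "kwargs": {"targets": [[0, -1.2, 2.5, 0, 0, 0, 0], [0, 0, 0, 0, 0, 0, 255], [0, 0, 0, 0, 0, 0, 255], [0, 0, 0, 0, 0, 0, 255], [0, 0, 0, 0, 0, 0, 255]], "force": 80}}

```text
clock: 2.7
position: [0.469, -0.2486, 0.1407]
tool_rot: [3.141, -0.001, -0.192]
force: [0.4, -0.9, -0.5]
grip_width: 0.0387
```

{"fn": "carry_out", "kwargs": {"targets": [[0, 0, 0, 0, 0, 0, 255], [0, 0, 0, 0, 0, 0, 255], [0, 0, 0, 0, 0, 0, 255], [0, 0, 0, 0, 0, 0, 255], [0, 0, 0, 0, 0, 0, 255]]}}

```text
clock: 3.12
position: [0.4688, -0.2488, 0.1403]
tool_rot: [3.141, -0.001, -0.192]
force: [-1.2, -1.4, 7.4]
grip_width: 0.01
```

{"fn": "carry_out", "kwargs": {"targets": [[0, 0, -5, 0, 0, 0, 255], [0, 0, -10, 0, 0, 0, 255], [0, 0, -15, 0, 0, 0, 255], [0, 0, -15, 0, 0, 0, 255], [0, 0, -15, 0, 0, 0, 255]]}}

```text
clock: 3.53
position: [0.4686, -0.2482, 0.2012]
tool_rot: [-3.142, -0.0, -0.192]
force: [-0.8, -0.1, -1.5]
grip_width: 0.0104
```

{"fn": "carry_out", "kwargs": {"targets": [[0, 0, -20, 0, 0, 0, 255], [0, 0, -20, 0, 0, 0, 255], [0, 0, -25, 0, 0, 0, 255], [0, 0, -25, 0, 0, 0, 255], [0, 0, 0, 0, 0, 0, 255]]}}

```text
clock: 3.95
position: [0.47, -0.2489, 0.2949]
tool_rot: [3.14, -0.006, -0.192]
force: [0.5, 0.8, -1.0]
grip_width: 0.01
```

```bash
python3 - <<'E'
from h import *
o=bot.observe();print(o['position'],o['force'],o['moment'],o['grip_width'],o['qpos'])
m=np.zeros((480,760,3),np.uint8)
f=grab('side','s2'); m[:480,:380]=cv2.resize(f['color'][60:180,330:425,::-1],(380,480),interpolation=cv2.INTER_CUBIC)
f=grab('top','t2'); m[:480,380:]=cv2.resize(f['color'][240:360,430:525,::-1],(380,480),interpolation=cv2.INTER_CUBIC)
cv2.imwrite('pics/m3.png',m)
E
```

```text
[ 0.47004481 -0.24888972  0.29492068] [ 0.51616484  0.79718687 -1.0412033 ] [-0.06250107 -0.05558976  0.05046636] 0.010013551812783381 [ 0.46555658  0.30533146 -0.11501064  1.76700733  0.03967809  1.06517595
 -1.42619607]
```

View pics/m3.png

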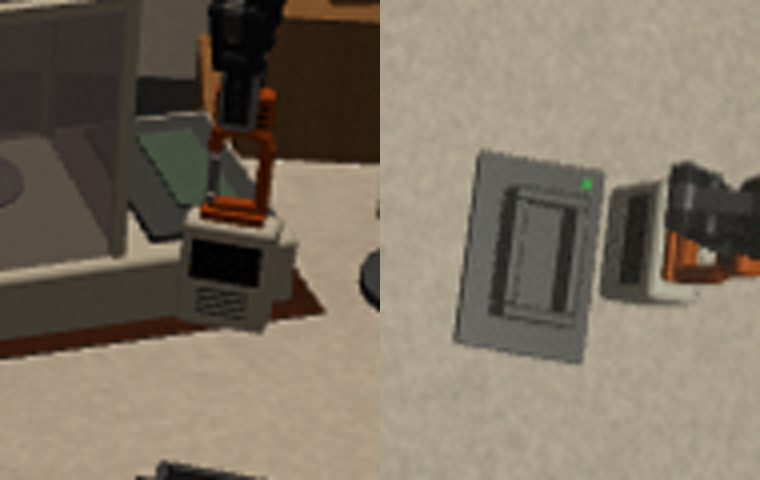

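The logger is held upright and clear of the cradle. Next I'll check the depth bias and the pose in hand.

```bash
python3 - <<'E'
from h import *
for n in('top','side'):
    f=dict(np.load(f'pics/{n}0.npz')); W=cloud(f)
    def med(c,r): 
        d=W[np.hypot(W[...,0]-c[0],W[...,1]-c[1])<r]; return np.median(d[:,2]),len(d)
    print(n,'table',med((.45,-.15),.02),med((.5,.05),.02),med((.42,.2),.02),'plate',med((.565,.178),.012))
    d=W[np.isfinite(W[...,2])&(np.hypot(W[...,0]-.4675,W[...,1]+.248)<.02)&(W[...,2]>.15)]
    print('block',len(d),np.percentile(d[:,2],[20,50,80]))
    d=W[np.isfinite(W[...,2])&(np.hypot(W[...,0]-.5411,W[...,1]-.1827)<.012)&(W[...,2]>.1)]
    print('front bar',len(d),d.mean(0),np.percentile(d[:,2],[20,50,80]))
    d=W[np.isfinite(W[...,2])&(W[...,2]>.25)&(np.hypot(W[...,0]-.67,W[...,1]-.16)<.02)];print('post',len(d),np.percentile(d[:,2],[20,50,80]),d.mean(0))
f=dict(np.load('pics/side2.npz')) if 0 else dict(np.load('pics/s2.npz')); W=cloud(f); hsv=cv2.cvtColor(f['color'],cv2.COLOR_RGB2HSV)
B=np.zeros(W.shape[:2],bool);B[60:130,370:405]=1
# hook lower orange bar and case extents in logger axes (yaw -0.192), relative to TCP
p0=bot.observe()['position']; c,s=np.cos(-.192),np.sin(-.192)
def loc(P): D=P-p0; return np.stack([D[...,0]*c+D[...,1]*s,-D[...,0]*s+D[...,1]*c,D[...,2]],-1)
L=loc(W)
inb=np.isfinite(W[...,2])&(abs(L[...,0])<.05)&(abs(L[...,1])<.03)
case=L[inb&(L[...,2]<-.07)&(L[...,2]>-.14)]; print('case x',np.percentile(case[:,0],[1,3,50,97,99]),'z',np.percentile(case[:,2],[1,3,97]),'y',np.percentile(case[:,1],[3,50,97]))
o=L[inb&(hsv[...,0]<18)&(hsv[...,1]>140)&(L[...,2]>-.09)]; print('orange x',np.percentile(o[:,0],[2,98]),'z',np.percentile(o[:,2],[2,98]))
E
```

```text
top table (np.float64(0.0002514825849340152), 237) (np.float64(-0.00017431037642767766), 240) (np.float64(2.94076601612403e-05), 247) plate (np.float64(0.007932099726093877), 52)
block 130 [0.15730393 0.15990343 0.16165129]
front bar 40 [0.54333672 0.18218049 0.18694432] [0.18515161 0.1871337  0.18827255]
post 34 [0.25671752 0.25828553 0.26018254] [0.6740466  0.15798891 0.25828264]
side table (np.float64(0.002291640736900802), 133) (np.float64(0.002078996239811337), 178) (np.float64(0.0024144873592873983), 242) plate (np.float64(0.010064507514133014), 77)
block 94 [0.15357929 0.15931492 0.16251928]
front bar 33 [0.53998493 0.18314813 0.18872854] [0.1873219  0.18868134 0.19026596]
post 48 [0.25367726 0.25752285 0.2594439 ] [0.6712213  0.16095831 0.25666778]
case x [-0.03005891 -0.02950172 -0.00293542  0.02419088  0.02513553] z [-0.12486333 -0.12271623 -0.07126765] y [0.0044898  0.01060507 0.01520579]
orange x [-0.03752733  0.01494223] z [-0.05697255  0.14240685]
```

{"fn": "carry_out", "kwargs": {"targets": [[-3, -18, 0, 0, 0, 0, 255], [-5, -32, 0, 0, 0, 0, 255], [-5, -32, 0, 0, 0, 0, 255], [-5, -32, 0, 0, 0, 0, 255], [-5, -32, 0, 0, 0, 0, 255]]}}

```text
clock: 4.47
position: [0.4731, -0.0991, 0.289]
tool_rot: [3.142, 0.002, -0.192]
force: [1.7, -0.3, -1.9]
grip_width: 0.0101
```

{"fn": "carry_out", "kwargs": {"targets": [[-5, -32, 0, 0, 0, 0, 255], [-5, -32, 0, 0, 0, 0, 255], [-5, -32, 0, 0, 0, 0, 255], [-5, -32, 0, 0, 0, 0, 255], [-5, -32, 0, 0, 0, 0, 255]]}}

```text
clock: 4.88
position: [0.4792, 0.0627, 0.2891]
tool_rot: [3.141, 0.001, -0.192]
force: [0.7, 0.2, -1.6]
grip_width: 0.0103
```

{"fn": "carry_out", "kwargs": {"targets": [[-5, -32, 0, 0, 0, 0, 255], [-5, -32, 0, 0, 0, 0, 255], [-5, -32, 0, 0, 0, 0, 255], [-8, -28, 0, 0, 0, 0, 255], [-3, -7, 0, 0, 0, 0, 255]]}}

```text
clock: 5.3
position: [0.478, 0.1993, 0.2888]
tool_rot: [-3.141, 0.002, -0.187]
force: [-1.0, -0.2, -1.7]
grip_width: 0.0105
```

{"fn": "carry_out", "kwargs": {"targets": [[0, 4.7, 20, 0, 0, 0, 255], [0, 0, 25, 0, 0, 0, 255], [0, 0, 20, 0, 0, 0, 255], [0, 0, 10, 0, 0, 0, 255], [0, 0, 0, 0, 0, 0, 255]]}}

```text
clock: 5.72
position: [0.4774, 0.1894, 0.2126]
tool_rot: [3.139, 0.004, -0.192]
force: [0.2, -0.6, -2.0]
grip_width: 0.0104
```

```bash
python3 - <<'E'
from h import *
o=bot.observe();print(o['position'],o['tool_rot'],o['force'],o['moment'],o['qpos'])
m=np.zeros((600,800,3),np.uint8)
f=grab('side','s3'); m[:,:400]=cv2.resize(f['color'][175:325,280:380,::-1],(400,600),interpolation=cv2.INTER_CUBIC)
f=grab('top','t3'); m[:,400:]=cv2.resize(f['color'][190:340,220:320,::-1],(400,600),interpolation=cv2.INTER_CUBIC)
cv2.imwrite('pics/m4.png',m)
E
```

```text
[0.47737046 0.18936524 0.2125757 ] [ 3.13930009  0.00356318 -0.19204116] [ 0.22570402 -0.64896171 -2.03966413] [0.00813664 0.00036151 0.01826303] [-0.22686857  0.3870324  -0.3433573   1.89436734  0.16314232  0.89151739
 -2.41299577]
```

View pics/m4.png

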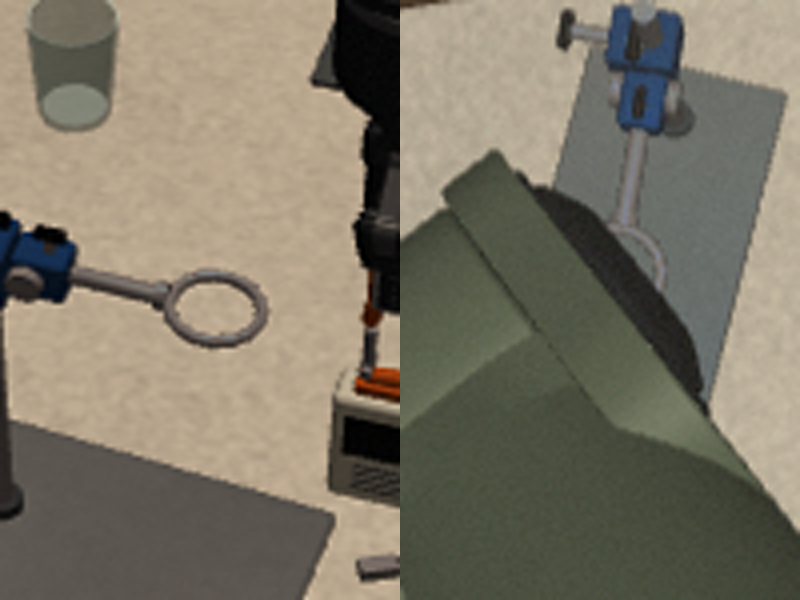

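The side crop shows the hook's nose and gate end at (370,330) and the ring's front bar at (262,308). I'll triangulate both on the hook's plane.

```bash
python3 - <<'E'
from h import *
f=dict(np.load('pics/s3.npz')); p0=np.array([.4774,.1894,.2126]); a=np.array([.9816,-.1908,0]); nrm=np.array([.1908,.9816,0])
T=f['cam_to_world'];K=f['K']
def ray(u,v,q): 
    d=T[:3,:3]@np.linalg.inv(K)@[u,v,1]; o=T[:3,3]; return o+d*((q-o)@nrm)/(d@nrm)
for nm,u,v in(('gate end?',280+370/4,175+328/4),('gate bottom',280+369/4,175+372/4),('case top-left front',280+335/4,175+407/4)):
    X=ray(u,v,p0+ (nrm*.012 if 'case' in nm else nrm*0)); print(nm,X,'along',(X-p0)@a,'dz',X[2]-p0[2])
W=cloud(f); hsv=cv2.cvtColor(f['color'],cv2.COLOR_RGB2HSV)
# ring refit
r=W[200:275,310:352].reshape(-1,3); r=r[np.isfinite(r).all(1)&(r[:,2]>.165)&(r[:,0]<.595)]
from scipy.optimize import least_squares
s=least_squares(lambda p:np.hypot(r[:,0]-p[0],r[:,1]-p[1])-p[2],[.56,.17,.022],loss='soft_l1',f_scale=.002).x
print('ring',s,len(r)); fr=r[(r-[s[0],s[1],0])@a<-.015]; print('front',len(fr),fr.mean(0),np.percentile(fr[:,2],[20,50,80]), np.percentile((fr-[*s[:2],0])@a,[10,50,90]))
E
```

```text
gate end? [0.4873457  0.18746679 0.19053116] along 0.010131555485802508 dz -0.022068841758116742
gate bottom [0.4857351  0.18777985 0.16179196] along 0.00849085679657504 dz -0.050808042618566085
case top-left front [0.50034733 0.19716382 0.14611181] along 0.02104376019855972 dz -0.06648819306889209
ring [0.56121917 0.1799952  0.02246829] 242
front 53 [0.54137273 0.18424184 0.18888264] [0.18742331 0.18891683 0.19034936] [-0.02359899 -0.02008871 -0.01652975]
```

{"fn": "carry_out", "kwargs": {"targets": [[0, -5.5, -1, 0, 0, 0, 255], [8, 0, 0, 0, 0, 0, 255], [10, 0, 0, 0, 0, 0, 255], [10, 0, 0, 0, 0, 0, 255], [6, 0, 0, 0, 0, 0, 255]]}}

```text
clock: 6.23
position: [0.5148, 0.1884, 0.216]
tool_rot: [-3.141, -0.001, -0.193]
force: [-0.4, 0.7, -2.1]
grip_width: 0.0102
```

{"fn": "carry_out", "kwargs": {"targets": [[1, 0, 0, 0, 0, 0, 255], [1, 0, 0, 0, 0, 0, 255], [1, 0, 0, 0, 0, 0, 255], [0, 0, 0, 0, 0, 0, 255]]}}

```text
clock: 6.57
position: [0.5159, 0.1884, 0.2158]
tool_rot: [3.142, 0.0, -0.192]
force: [0.5, 0.2, -1.3]
grip_width: 0.0101
```

{"fn": "carry_out", "kwargs": {"targets": [[0, 0.8, 2, 0, 0, 0, 255], [1, 0, 0, 0, 0, 0, 255], [1, 0, 0, 0, 0, 0, 255], [0, 0, 0, 0, 0, 0, 255]]}}

```text
clock: 6.9
position: [0.5179, 0.1872, 0.2138]
tool_rot: [3.142, -0.0, -0.192]
force: [-0.2, 0.9, -1.2]
grip_width: 0.01
```

{"fn": "carry_out", "kwargs": {"targets": [[1, 0, 0, 0, 0, 0, 255], [1, 0, 0, 0, 0, 0, 255], [1, 0, 0, 0, 0, 0, 255], [0, 0, 0, 0, 0, 0, 255]]}}

```text
clock: 7.23
position: [0.5209, 0.1867, 0.2138]
tool_rot: [-3.142, -0.0, -0.192]
force: [1.2, 0.6, -2.0]
grip_width: 0.0101
```

{"fn": "carry_out", "kwargs": {"targets": [[1, 0, 0, 0, 0, 0, 255], [1, 0, 0, 0, 0, 0, 255], [0, 0, 0, 0, 0, 0, 255]]}}

```text
clock: 7.48
position: [0.5228, 0.1863, 0.2138]
tool_rot: [-3.142, -0.0, -0.192]
force: [0.4, -0.2, -1.4]
grip_width: 0.0106
```

{"fn": "carry_out", "kwargs": {"targets": [[1, 0, 0, 0, 0, 0, 255], [1, 0, 0, 0, 0, 0, 255], [0, 0, 0, 0, 0, 0, 255]]}}

```text
clock: 7.73
position: [0.5243, 0.186, 0.2136]
tool_rot: [3.141, 0.001, -0.192]
force: [-2.4, 0.7, -1.2]
grip_width: 0.0107
```

{"fn": "carry_out", "kwargs": {"targets": [[1, 0, 0, 0, 0, 0, 255], [0, 0, 0, 0, 0, 0, 255], [0, 0, 0, 0, 0, 0, 255]]}}

```text
clock: 7.98
position: [0.5254, 0.1858, 0.2137]
tool_rot: [3.141, 0.001, -0.192]
force: [-4.0, 1.3, -2.2]
grip_width: 0.0103
```

{"fn": "carry_out", "kwargs": {"targets": [[1, 0, 0, 0, 0, 0, 255], [0, 0, 0, 0, 0, 0, 255], [0, 0, 0, 0, 0, 0, 255]]}}

```text
clock: 8.23
position: [0.5264, 0.1856, 0.2137]
tool_rot: [3.141, 0.0, -0.192]
force: [-4.5, 0.5, -2.4]
grip_width: 0.0103
```

{"fn": "carry_out", "kwargs": {"targets": [[1, 0, 0, 0, 0, 0, 255], [1, 0, 0, 0, 0, 0, 255], [1, 0, 0, 0, 0, 0, 255], [0, 0, 0, 0, 0, 0, 255]]}}

```text
clock: 8.57
position: [0.5293, 0.185, 0.2137]
tool_rot: [3.141, 0.001, -0.192]
force: [-4.8, 1.3, -1.8]
grip_width: 0.0102
```

{"fn": "carry_out", "kwargs": {"targets": [[1, 0, 0, 0, 0, 0, 255], [1, 0, 0, 0, 0, 0, 255], [1, 0, 0, 0, 0, 0, 255], [0, 0, 0, 0, 0, 0, 255]]}}

```text
clock: 8.9
position: [0.5321, 0.1845, 0.2137]
tool_rot: [3.141, 0.001, -0.192]
force: [-7.6, 0.6, -0.7]
grip_width: 0.0101
```

{"fn": "carry_out", "kwargs": {"targets": [[1, 0, 0, 0, 0, 0, 255], [1, 0, 0, 0, 0, 0, 255], [0, 0, 0, 0, 0, 0, 255]]}}

```text
clock: 9.15
position: [0.5339, 0.1841, 0.2137]
tool_rot: [3.141, 0.001, -0.192]
force: [-8.9, 1.1, -0.5]
grip_width: 0.01
```

{"fn": "carry_out", "kwargs": {"targets": [[1, 0, 0.5, 0, 0, 0, 255], [1, 0, 0.5, 0, 0, 0, 255], [0, 0, 0, 0, 0, 0, 255]]}}

```text
clock: 9.4
position: [0.5359, 0.1838, 0.2125]
tool_rot: [3.141, 0.001, -0.192]
force: [-6.3, 0.8, -2.6]
grip_width: 0.0102
```

{"fn": "carry_out", "kwargs": {"targets": [[1, 0, 0.5, 0, 0, 0, 255], [1, 0, 0, 0, 0, 0, 255], [0, 0, 0, 0, 0, 0, 255]]}}

```text
clock: 9.65
position: [0.5379, 0.1833, 0.212]
tool_rot: [3.141, 0.001, -0.192]
force: [-6.1, 1.7, -3.6]
grip_width: 0.0105
```

{"fn": "carry_out", "kwargs": {"targets": [[1, 0, 0, 0, 0, 0, 255], [1, 0, 0, 0, 0, 0, 255], [0, 0, 0, 0, 0, 0, 255]]}}

```text
clock: 9.9
position: [0.5398, 0.183, 0.212]
tool_rot: [3.141, 0.001, -0.192]
force: [-6.9, 1.6, -3.0]
grip_width: 0.0104
```

{"fn": "carry_out", "kwargs": {"targets": [[1, 0, 0, 0, 0, 0, 255], [1, 0, 0, 0, 0, 0, 255], [0, 0, 0, 0, 0, 0, 255]]}}

```text
clock: 10.15
position: [0.5419, 0.1825, 0.2119]
tool_rot: [3.141, 0.001, -0.192]
force: [-4.8, 1.3, -5.8]
grip_width: 0.01
```

{"fn": "carry_out", "kwargs": {"targets": [[1, 0, 0, 0, 0, 0, 255], [0, 0, 0, 0, 0, 0, 255], [0, 0, 0, 0, 0, 0, 255]]}}

```text
clock: 10.4
position: [0.543, 0.1821, 0.2119]
tool_rot: [3.141, 0.001, -0.192]
force: [-3.5, 1.5, -8.0]
grip_width: 0.0105
```

{"fn": "carry_out", "kwargs": {"targets": [[1, 0, 0, 0, 0, 0, 255], [0, 0, 0, 0, 0, 0, 255], [0, 0, 0, 0, 0, 0, 255]]}}

```text
clock: 10.65
position: [0.5444, 0.182, 0.2122]
tool_rot: [3.141, -0.0, -0.192]
force: [-2.0, -0.0, -10.0]
grip_width: 0.01
```

{"fn": "carry_out", "kwargs": {"targets": [[0, 0, 1, 0, 0, 0, 255], [0, 0, 0, 0, 0, 0, 255]]}}

```text
clock: 10.82
position: [0.5449, 0.1822, 0.2116]
tool_rot: [-3.141, -0.001, -0.192]
force: [-0.6, 0.8, -1.7]
grip_width: 0.0101
```

{"fn": "carry_out", "kwargs": {"targets": [[0, 0, 1, 0, 0, 0, 255], [0, 0, 0, 0, 0, 0, 255]]}}

```text
clock: 10.98
position: [0.5448, 0.1822, 0.2107]
tool_rot: [-3.141, -0.001, -0.192]
force: [-1.0, -0.2, -1.5]
grip_width: 0.0103
```

{"fn": "carry_out", "kwargs": {"targets": [[-1, 0, 2, 0, 0, 0, 255], [0, 0, 2, 0, 0, 0, 255], [0, 0, 2, 0, 0, 0, 255], [0, 0, 1, 0, 0, 0, 255], [0, 0, 0, 0, 0, 0, 255]]}}

```text
clock: 11.4
position: [0.5432, 0.1823, 0.203]
tool_rot: [3.141, 0.0, -0.192]
force: [-0.4, 0.5, -1.5]
grip_width: 0.0102
```

{"fn": "carry_out", "kwargs": {"targets": [[0, 0, 1, 0, 0, 0, 255], [0, 0, 1, 0, 0, 0, 255], [0, 0, 0, 0, 0, 0, 255]]}}

```text
clock: 11.65
position: [0.5432, 0.1823, 0.2011]
tool_rot: [3.142, 0.0, -0.192]
force: [-0.4, -0.6, -1.7]
grip_width: 0.0101
```

{"fn": "carry_out", "kwargs": {"targets": [[0, 0, 1, 0, 0, 0, 255], [0, 0, 1, 0, 0, 0, 255], [0, 0, 0, 0, 0, 0, 255]]}}

```text
clock: 11.9
position: [0.5432, 0.1823, 0.1991]
tool_rot: [3.142, 0.0, -0.192]
force: [-0.6, 0.4, -1.7]
grip_width: 0.0101
```

{"fn": "carry_out", "kwargs": {"targets": [[0, 0, 1, 0, 0, 0, 255], [0, 0, 1, 0, 0, 0, 255], [0, 0, 0, 0, 0, 0, 255]]}}

```text
clock: 12.15
position: [0.5432, 0.1823, 0.1971]
tool_rot: [3.141, 0.0, -0.192]
force: [-0.7, -0.8, -1.7]
grip_width: 0.01
```

{"fn": "carry_out", "kwargs": {"targets": [[0, 0, 0.8, 0, 0, 0, 255], [0, 0, 0, 0, 0, 0, 255]]}}

```text
clock: 12.32
position: [0.5432, 0.1823, 0.1964]
tool_rot: [3.142, 0.0, -0.192]
force: [0.2, 0.7, -3.2]
grip_width: 0.0101
```

{"fn": "carry_out", "kwargs": {"targets": [[0, 0, 0.8, 0, 0, 0, 255], [0, 0, 0, 0, 0, 0, 255]]}}

```text
clock: 12.48
position: [0.5432, 0.1823, 0.1956]
tool_rot: [3.142, 0.0, -0.192]
force: [0.2, 0.6, -1.6]
grip_width: 0.0099
```

{"fn": "carry_out", "kwargs": {"targets": [[0, 0, 0.7, 0, 0, 0, 255], [0, 0, 0, 0, 0, 0, 255]]}}

```text
clock: 12.65
position: [0.5433, 0.1823, 0.1949]
tool_rot: [-3.142, -0.0, -0.192]
force: [0.8, -0.2, -2.0]
grip_width: 0.01
```

{"fn": "carry_out", "kwargs": {"targets": [[0, 0, 0.7, 0, 0, 0, 255], [0, 0, 0, 0, 0, 0, 255]]}}

```text
clock: 12.82
position: [0.5433, 0.1823, 0.1943]
tool_rot: [-3.141, -0.0, -0.192]
force: [0.4, -0.5, 0.0]
grip_width: 0.0102
```

{"fn": "carry_out", "kwargs": {"targets": [[0, 0, 0.3, 0, 0, 0, 255], [0, 0, 0, 0, 0, 0, 255], [0, 0, 0, 0, 0, 0, 255]]}}

```text
clock: 13.07
position: [0.5434, 0.1824, 0.1941]
tool_rot: [-3.141, -0.0, -0.192]
force: [0.2, 0.1, 1.2]
grip_width: 0.0103
```

```bash
python3 - <<'E'
from h import *
o=bot.observe();print(o['position'],o['force'],o['moment'])
f=grab('side','s4'); cv2.imwrite('pics/m5.png',cv2.resize(f['color'][170:310,250:400,::-1],(600,560),interpolation=cv2.INTER_CUBIC))
E
```

```text
[0.54335171 0.1823696  0.19412599] [0.15995308 0.05954468 1.18247818] [ 0.01143072  0.02364687 -0.03291417]
```

View pics/m5.png

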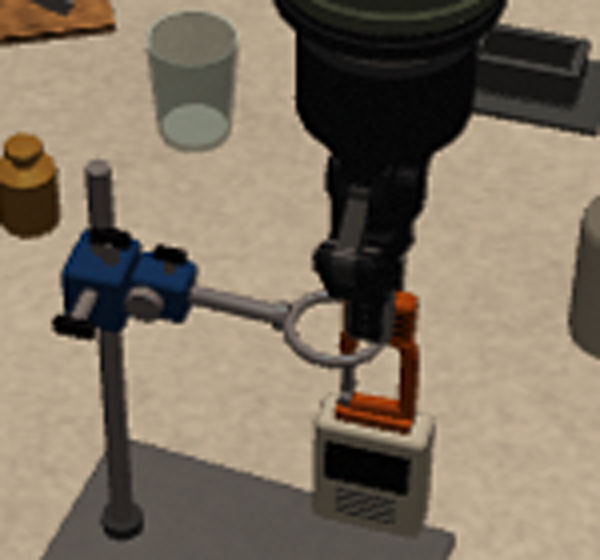

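The ring's front bar runs through the hook at crop (365,350), with the gate upright behind it at (346,385). The eye now carries the logger: the wrist load went from −1.6 to +1.2 N. Next I'll release gently.

{"fn": "carry_out", "kwargs": {"targets": [[0, 0, 0, 0, 0, 0, 220], [0, 0, 0, 0, 0, 0, 210], [0, 0, 0, 0, 0, 0, 205], [0, 0, 0, 0, 0, 0, 200], [0, 0, 0, 0, 0, 0, 195]], "force": 20}}

```text
clock: 13.53
position: [0.5433, 0.1823, 0.194]
tool_rot: [-3.142, 0.0, -0.192]
force: [-0.9, 1.0, -0.5]
grip_width: 0.0198
```

```bash
python3 - <<'E'
from h import *
o=bot.observe();print(o['position'],o['force'],o['moment'],o['grip_width'])
f=grab('side','s5'); cv2.imwrite('pics/m6.png',cv2.resize(f['color'][170:310,250:400,::-1],(600,560),interpolation=cv2.INTER_CUBIC))
E
```

```text
[0.54326738 0.1823301  0.19399051] [-0.87500559  0.98500861 -0.49455163] [ 0.01423441  0.00438724 -0.00420277] 0.01976462729809705
```

View pics/m6.png

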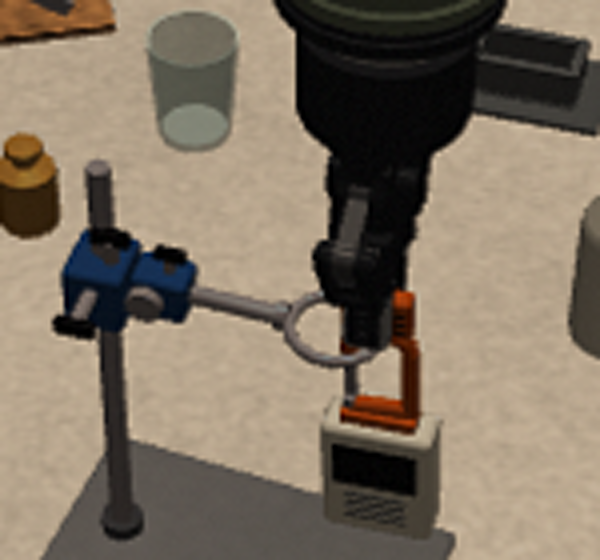

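It hangs freely with a tilt of a few degrees. Next I'll open further and withdraw upward.

{"fn": "carry_out", "kwargs": {"targets": [[0, 0, 0, 0, 0, 0, 170], [0, 0, 0, 0, 0, 0, 140], [0, 0, 0, 0, 0, 0, 120], [0, 0, 0, 0, 0, 0, 120], [0, 0, 0, 0, 0, 0, 120]]}}

```text
clock: 14.0
position: [0.5433, 0.1823, 0.194]
tool_rot: [-3.142, -0.0, -0.192]
force: [0.5, 0.6, 0.3]
grip_width: 0.0452
```

{"fn": "carry_out", "kwargs": {"targets": [[0, 0, -6, 0, 0, 0, 120], [0, 0, -12, 0, 0, 0, 120], [0, 0, -20, 0, 0, 0, 120], [0, 0, -25, 0, 0, 0, 120], [0, 0, -25, 0, 0, 0, 120]]}}

```text
clock: 14.42
position: [0.543, 0.1823, 0.2833]
tool_rot: [3.141, 0.001, -0.192]
force: [1.2, 0.2, 0.5]
grip_width: 0.0451
```

{"fn": "carry_out", "kwargs": {"targets": [[-10, 0, -20, 0, 0, 0, 120], [-10, 0, -10, 0, 0, 0, 120], [0, 0, 0, 0, 0, 0, 120], [0, 0, 0, 0, 0, 0, 120], [0, 0, 0, 0, 0, 0, 120]]}}

```text
clock: 14.83
position: [0.5235, 0.1858, 0.3111]
tool_rot: [3.141, 0.001, -0.192]
force: [0.1, 0.2, -1.2]
grip_width: 0.0454
```

```bash
cat > chk.py <<'E'
from h import *
import sys
o=bot.observe();print(o['position'],o['force'],o['grip_width'])
P=[]
for k in range(3):
    f=bot.grab_frame('side'); W=cloud(f); hsv=cv2.cvtColor(f['color'],cv2.COLOR_RGB2HSV)
    m=(hsv[...,0]<18)&(hsv[...,1]>140)&(W[...,2]>.08)&(np.hypot(W[...,0]-.54,W[...,1]-.185)<.06)
    v,u=np.nonzero(m); P.append((u.mean().round(2),v.mean().round(2),len(u)))
print(P)
cv2.imwrite(f'pics/{sys.argv[1]}.png',cv2.resize(f['color'][170:310,250:400,::-1],(600,560),interpolation=cv2.INTER_CUBIC))
E
python3 chk.py m7
```

```text
[0.52346665 0.18582733 0.31112365] [ 0.14548793  0.16975417 -1.2346166 ] 0.04538092970520456
[(np.float64(345.4), np.float64(256.23), 457), (np.float64(345.46), np.float64(256.83), 447), (np.float64(345.36), np.float64(256.84), 445)]
```

View pics/m7.png

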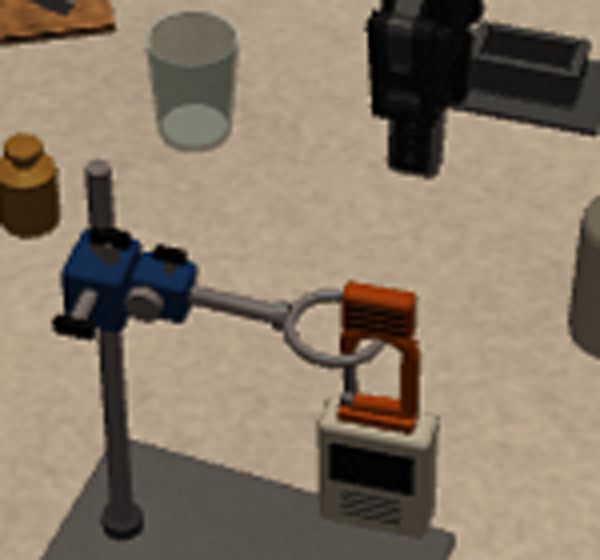

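The logger hangs from the ring's front bar, with the block at (380,310) and the gate shut at (348,380). The gripper is clear. I'll let it settle before handing in.

{"fn": "carry_out", "kwargs": {"targets": [[0, 0, 0, 0, 0, 0, 120], [0, 0, 0, 0, 0, 0, 120], [0, 0, 0, 0, 0, 0, 120], [0, 0, 0, 0, 0, 0, 120], [0, 0, 0, 0, 0, 0, 120]]}}

```text
clock: 15.4
position: [0.5236, 0.1861, 0.312]
tool_rot: [-3.142, 0.0, -0.192]
force: [0.1, 0.0, -0.5]
grip_width: 0.045
```

{"fn": "carry_out", "kwargs": {"targets": [[0, 0, 0, 0, 0, 0, 120], [0, 0, 0, 0, 0, 0, 120], [0, 0, 0, 0, 0, 0, 120], [0, 0, 0, 0, 0, 0, 120], [0, 0, 0, 0, 0, 0, 120]]}}

```text
clock: 15.82
position: [0.5236, 0.1861, 0.312]
tool_rot: [3.142, 0.0, -0.192]
force: [-0.4, -0.3, -0.3]
grip_width: 0.0454
```

{"fn": "carry_out", "kwargs": {"targets": [[0, 0, 0, 0, 0, 0, 120], [0, 0, 0, 0, 0, 0, 120], [0, 0, 0, 0, 0, 0, 120], [0, 0, 0, 0, 0, 0, 120], [0, 0, 0, 0, 0, 0, 120]]}}

```text
clock: 16.23
position: [0.5236, 0.1861, 0.312]
tool_rot: [-3.142, 0.0, -0.192]
force: [-0.2, 0.1, -0.3]
grip_width: 0.0454
```

```bash
python3 chk.py m8; python3 chk.py m9; python3 chk.py m10
```

```text
[0.52364046 0.18613958 0.31200128] [-0.19040123  0.08360627 -0.32718477] 0.04541929077155387
[(np.float64(345.49), np.float64(256.69), 451), (np.float64(345.45), np.float64(255.12), 456), (np.float64(345.26), np.float64(257.4), 440)]
[0.52364385 0.18613503 0.31201731] [-0.69155183  0.52706408  0.72423088] 0.045443695676968446
[(np.float64(345.35), np.float64(257.32), 441), (np.float64(345.5), np.float64(257.11), 450), (np.float64(345.35), np.float64(256.92), 440)]
[0.5236449  0.18612394 0.31201095] [0.26244461 0.11525438 0.06181216] 0.04524160255438684
[(np.float64(345.47), np.float64(256.78), 447), (np.float64(345.43), np.float64(256.42), 446), (np.float64(345.44), np.float64(256.83), 447)]
```

```bash
python3 - <<'E'
from h import *
F=[cv2.cvtColor(bot.grab_frame('side')['color'],cv2.COLOR_RGB2GRAY)[235:305,325:365].astype(np.float32) for k in range(6)]
for g in F[1:]: print(cv2.phaseCorrelate(F[0],g))
f=bot.grab_frame('side');W=cloud(f);hsv=cv2.cvtColor(f['color'],cv2.COLOR_RGB2HSV)
d=W[(hsv[...,0]<18)&(hsv[...,1]>140)&(W[...,2]>.18)&(np.hypot(W[...,0]-.54,W[...,1]-.185)<.06)]
print('block',d.mean(0),'top z',np.percentile(d[:,2],95))
E
```

```text
((-0.015033700162142338, -0.017045052128580096), 1.0024226426664327)
((-0.010682012194102697, -0.011009458575372832), 1.0080221976670953)
((-0.006349330422271038, -0.015037038542857317), 1.0100209817290307)
((-0.020752743189003553, -0.008707260761177338), 1.0073288319011529)
((-0.014277469252895969, -0.021523965101039266), 1.0082998616000016)
block [0.53916179 0.18701289 0.2058583 ] top z 0.21780895565184122
```

```bash
python3 -c "
from workcell import bot
print(bot.job_done())"
```

```text
the job is handed in; nothing more can be done
None
```

The logger now hangs from the front of the steel eye with the gate shut and the gripper clear of it. I handed the job in at about 17 s; it reports no verdict.

- **Lift and approach:** I gripped the block from above, lifted the logger straight out of the cradle and carried it to the front of the eye.
- **Passing the gate:** The gate first touched the bar about where the pictures had put it. I pushed it in about 21 mm, with readings of at most about 9 N along the push and about 10 N downward at the end. Sinking the hook 1 mm then released the force, and the eye was inside.
- **Hanging and release:** I lowered the hook until the load on the wrist went from −1.6 N to +1.2 N, so the eye carried the logger. Then I opened the fingers slowly and withdrew upward.

**Last checks:**
- **View and rest:** The side view shows the bar under the bow, the gate shut and the logger nearly upright. Six frames in a row showed it still to within 0.02 px.
- **Sideways position:** The orange block measures about 4 mm to the side of the rod's line, which includes a few millimetres of depth-camera bias. The limit is 13 mm.
- **Disagreement:** Block positions taken from the depth camera scattered by 1–2 px from frame to frame. I put that down to depth noise, because the colour frames showed no motion.
- **Not checked:** I did not measure the other bench items at the end. The ones visible in the side views looked unmoved.

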